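Make up the wheel-hub kit and the oil-service kit

TASK

Make up two kits from the parts on the bench. In the rectangular tray goes the wheel kit: the large bearing flat in one bay with the dust cap stood centrally on top of it, dome up, and the brake pad flat in the other bay; in the round dish goes the oil-service kit: the oil filter and the oil filler cap, both standing upright on its floor side by side. Leave the small bearing and the hub nut where they lie.

Things in the scene. Friction and masses are not known exactly. Their poses are not given: they have to be found in the camera images.
- tray: Rectangular kit tray of bare aluminium sheet, fixed to the bench, 130 mm (its x) by 210 mm (its long side, its y). Origin: centre of its underside. Floor 3 mm thick, lip 4 mm thick all round whose top is 10 mm above the bench, and a low rib (4 mm wide, top 7 mm above the bench) across the middle along its x at y = 0, which parts it into two equal bays, centred at y = +52 and y = -52 mm; each bay measures 122 mm in x by 99 mm in y inside. The tray and the dish may trade sides.
- dish: Round kit dish of polished steel, fixed to the bench, 170 mm across. Origin: centre of its underside. Flat floor 3 mm thick, lip 4 mm thick whose top is 10 mm above the bench; 162 mm across inside.
- bearing_mid (a point): The large wheel bearing: a steel ring with black seals, 62 mm outside, 28 mm bore, 20 mm high, lying flat. Point: its centre, 10 mm above its underside. z is its axis. About 0.2 kg.
- dust_cap_mid (a point): Hub dust cap: a plain steel cap, round with a domed top, standing dome up, 46 mm across (49 mm at a 3 mm high bead at its foot), straight sides up to 22 mm, 30 mm high. Point: its centre, 15 mm above its underside. z is its axis. Under 0.1 kg.
- brake_pad_mid (a point): Brake pad lying flat: dark steel plate 90 mm (its x) by 42 mm (its y) by 6 mm with a grey friction block 72 by 42 by 8 mm on top of it; 14 mm high in all. Point: its centre, 7 mm above its underside. About 0.2 kg.
- oil_filter_mid (a point): Spin-on oil filter: white painted can standing upright, 60 mm across, 75 mm high. Point: its centre, 37.5 mm above its underside. z is its axis. About 0.25 kg.
- filler_cap_mid (a point): Oil filler cap of black plastic: a disc 48 mm across and 12 mm high with a grip bar on top, 40 mm long (its x) and 12 mm thick (its y), that reaches 36 mm above the underside. Point: 18 mm above the centre of its underside. Grip it by the bar or round the disc. About 50 g.
- small_bearing_mid (a point): The small bearing, not wanted in either kit: a steel ring with black seals, 40 mm outside, 16 mm bore, 12 mm high, lying flat. Point: its centre, 6 mm above its underside.
- hub_nut_mid (a point): Steel hexagon hub nut, not wanted in either kit: 36 mm across flats, 22 mm high, lying flat. Point: its centre, 11 mm above its underside.
Not all that is in view belongs to the job. Leave any purple or yellow look-alike of the part that bears oil_filter_mid alone.

How it is judged:
By the outcome, as a careful person would: the job done as asked, in the order asked, and still so for the second after the job is handed in, with the robot touching nothing.
It also fails if it takes over 128 s, if anything falls off the work surface, if the arm or the gripper's body presses on something with over 40 N, if the wrist force passes 120 N, or if a joint passes its speed limit or range.

ROBOT

A 6-joint arm with a two-finger parallel gripper is mounted at the origin on the work surface. World frame = base frame: x ahead of the robot, y to its left, z up, the work surface at z = 0. Lengths are in mm, angles in rad, forces in N, time in s.
With the tool pointing down it reaches from about 325 to 875 mm from the base axis. Payload 4.4 kg.
Tool frame: the origin (TCP) lies at the very end of the fingers, on their centre line; the grasp point (between the pads) lies 19 mm behind it (robot.hold_point_z is the z of the grasp point in the tool frame, in mm); z points along the fingers, y is the direction in which the jaws open and shut (so a half turn about z gives the same grasp; the last joint's range is limited). The gripper opens to 85 mm and grips with 20 to 120 N. Pads are 22 mm wide; open, the fingers measure 114 mm over their backs; the gripper's body (76 mm by 85 mm) begins 54 mm behind the grasp point. The pads swing forward as they close: fully open they stand 13 mm farther back than shut.
Start: joints at [-1.496, 0.207, 1.542, -0, 1.393, -0.15], TCP at [128.722, -560.409, 203.382] pointing down, gripper open.
Joint ranges: [-2.73, 2.73], [-0.86, 2.22], [0.23, 2.46], [-1.11, 4.25], [0.08, 2.63], [-2.82, 2.82]. Speed limits (rad/s): [2.79, 2.79, 3.14, 3.14, 3.14, 3.14].

INTERFACE

Orientations are given as a unit quaternion [w, x, y, z].
In Python, from rig import robot, snapshot, camera_info gives the robot as it stands.
- The arm moves only by the shell command python3 -m handwheel 'ROWS' [FORCE]. ROWS is JSON, a list that holds one entry, the list of rows, each a list of 7 numbers: the finger opening in cm, from 0 to 8.54, then the shift along the world's x, y, z in cm, then the turn, a rotation vector about the world's x, y, z in degrees. A call has 1 to 20 rows; each row shifts and turns the pose as measured when the row begins; what a row does not reach is not made up. A row lasts 1/10 s, in which the tool goes at most 50 mm and 8.59 degrees, less where a joint would pass 70% of its speed; a pose out of reach is approached as far as the arm can. A call with a gripper value outside its range is refused whole. The fingers move at their own pace and stop on an object; FORCE is the grip in N (left out, the last holds). Time passes only in rows, so rows that do not move let the fingers close. It gives the time, the measured TCP pose, the force and the opening at its end, in the units of the state.
- robot.observe(): the state, without advancing time (a new reading comes with each control period).
- snapshot(name): name is "scene" or "side" or "wrist"; returns (picture, depth): 400x640x3 uint8, red, green, blue; 400x640 float32, mm along the optical axis (not along the pixel's ray), 0 where there is no reading.
- camera_info(name): a dict with "intrinsics" (3x3 intrinsics, pixels), "pose" (4x4, takes a point from camera to world coordinates). Camera axes: x right, y down, z forward; pixel columns grow to the right and rows downward; lengths in mm; the calibration is good to about 2 mm. A picture is of the moment at which its call begins: read the wrist's pose just before it. camera_info takes no time and is no camera call; for the wrist camera it gives the pose at the moment of the call.
- robot.hand_in(): hands the job in, once; it reports no verdict.
The state is a dict: "time": time; "joints": joint angles; "qvel": joint speeds; "tau": joint torques, N m; "ee_pos": TCP position; "orientation": TCP orientation; "wrist_force": force on the tool from outside, world axes, zero at the start; "torque": the same for the moment, N m; "width": finger opening in mm.
Only numpy, scipy, OpenCV 4.12 (cv2) and the standard library are available. Lean on these libraries where they do the work, as an engineer would, in place of code of your own. Each camera call takes 0.05 s, during which the arm holds its last target. There are 200 camera calls.

## Working session

There is one attempt and no reset: what is moved stays moved. The work goes in short steps, Python scripts to look and compute and a shell command to move; the robot and the scene stay as the last step left them, time stands still between calls to the robot, and variables do not carry over. Pictures are saved under pics/ and viewed, about 12 in all and at most 16, crops included, and the job is handed in when it is done.

```bash
ls; mkdir -p pics; python3 - <<'E'
from rig import robot,snapshot,camera_info
import cv2,numpy as np
for n in("scene","side"):
    p,d=snapshot(n);np.savez(n,p=p,d=d);cv2.imwrite(f"pics/{n}0.png",p[:,:,::-1])
    c=camera_info(n);print(np.round(c["intrinsics"],1).tolist(),np.round(c["pose"],3).tolist())
s=robot.observe();print(s)
E
```

```text
pics
[[376.1, 0.0, 319.5], [0.0, 376.1, 203.3], [0.0, 0.0, 1.0]] [[0.707, 0.484, -0.515, 903.665], [0.707, -0.495, 0.505, -412.346], [-0.01, -0.721, -0.692, 646.685], [0.0, 0.0, 0.0, 1.0]]
[[438.6, 0.0, 322.1], [0.0, 438.6, 200.7], [0.0, 0.0, 1.0]] [[-0.911, -0.211, 0.355, 29.735], [-0.413, 0.465, -0.783, 928.444], [0.0, -0.86, -0.511, 673.444], [0.0, 0.0, 0.0, 1.0]]
{'time': 0.1, 'joints': array([-1.49549447e+00,  2.07365116e-01,  1.54282018e+00,  3.12725231e-06,
        1.39350752e+00, -1.50488674e-01]), 'qvel': array([ 0.00027938, -0.00108837, -0.00265221,  0.00076841, -0.0011022 ,
        0.00132675]), 'tau': array([-1.05347230e-03, -3.84096336e+01, -2.92550737e+01, -4.02143605e-04,
        4.89659782e-03, -1.89325739e-06]), 'ee_pos': array([ 128.6687846 , -559.65303215,  202.32040962]), 'orientation': array([-1.04928056e-03,  9.93633578e-01,  1.12655268e-01,  4.10045382e-05]), 'wrist_force': array([-0.38495504,  0.72532866, -1.09353339]), 'torque': array([ 0.02969187, -0.00151917,  0.02761763]), 'width': 85.57297878933818}
```

View pics/scene0.png

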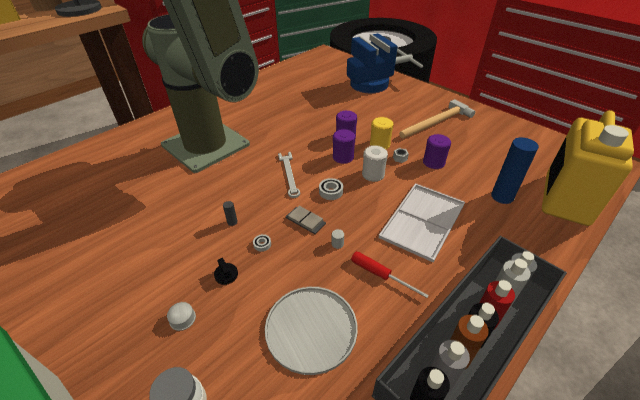

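View pics/side0.png

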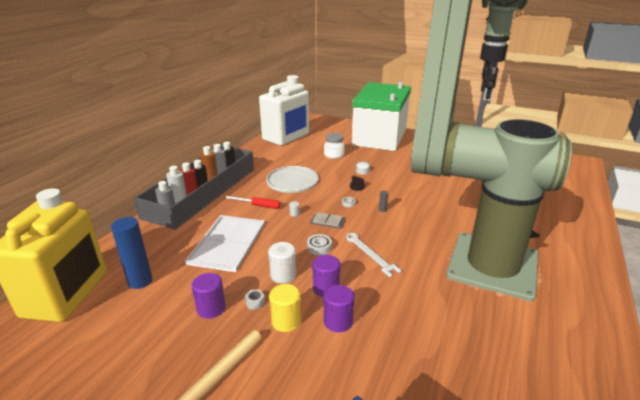

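Candidates in the scene picture:
- **Oil filter:** white can (375,163). Look-alikes are purple (346,125), (344,146), (437,151) and yellow (382,132).
- **Bearings:** large (331,188), small (262,242).
- **Dust cap:** domed (181,315). The grey cylinder at (338,239) could be mistaken for it.
- **Filler cap:** (226,272). The black cylinder at (230,213) could be mistaken for it.
- **Brake pad:** (305,220).
- **Hub nut:** (400,155).

Next I measure these and check the choices in a close crop.

```bash
cat > h.py <<'E'
import numpy as np,cv2
from rig import robot,snapshot,camera_info
def cloud(n,d,c=None):
    c=c or camera_info(n);K=c["intrinsics"];P=c["pose"]
    v,u=np.mgrid[:d.shape[0],:d.shape[1]]
    X=np.stack([(u-K[0,2])/K[0,0]*d,(v-K[1,2])/K[1,1]*d,d],-1)
    W=X@P[:3,:3].T+P[:3,3];W[d<=0]=np.nan;return W
def blob(W,u,v,z0=4,z1=150):
    m=((W[...,2]>z0)&(W[...,2]<z1)).astype(np.uint8)
    _,L=cv2.connectedComponents(m,connectivity=4)
    l=L[v,u]
    return W[(L==l)&(m>0)] if l else None
E
python3 - <<'E'
from h import *
for n,pts in dict(scene=dict(filt=(375,163),brg=(331,181),sb=(262,237),pad=(305,217),fcap=(226,272),dcap=(181,315),grey=(338,239),blk=(230,213),nut=(400,152),pu1=(344,146),pu2=(437,151),tray=(417,187),dish=(311,289),drv=(372,265),jar=(178,380)),side=dict(filt=(283,262),brg=(319,240),pad=(327,220),fcap=(357,183),dcap=(363,168),grey=(294,209))).items():
    f=np.load(n+".npz");W=cloud(n,f["d"])
    for k,(u,v) in pts.items():
        b=blob(W,u,v)
        if b is None: print(n,k,"none",W[v,u].round());continue
        lo=b.min(0);hi=b.max(0);top=b[b[:,2]>hi[2]-4];r=cv2.minAreaRect(top[:,:2].astype(np.float32))
        print(n,k,len(b),"bb",lo.round().tolist(),hi.round().tolist(),"top",np.round(r[0]),np.round(r[1]),round(r[2]))
p=np.load("scene.npz")["p"][:,:,::-1]
cv2.imwrite("pics/crop1.png",cv2.resize(p[110:350,150:480],None,fx=2.4,fy=2.4,interpolation=cv2.INTER_CUBIC))
E
```

```text
scene filt 1317 bb [342.0, 208.0, 4.0] [476.0, 391.0, 78.0] top [407. 302.] [ 53. 201.] 31
scene brg 398 bb [381.0, 79.0, 4.0] [444.0, 141.0, 22.0] top [411. 110.] [60. 61.] 23
scene sb 213 bb [404.0, -144.0, 4.0] [445.0, -105.0, 14.0] top [ 425. -125.] [38. 38.] 50
scene pad 546 bb [395.0, -33.0, 4.0] [487.0, 21.0, 16.0] top [440.  -7.] [73. 43.] 8
scene fcap 423 bb [413.0, -252.0, 4.0] [460.0, -205.0, 37.0] top [ 437. -229.] [11. 40.] 75
scene dcap 566 bb [439.0, -367.0, 4.0] [483.0, -322.0, 31.0] top [ 460. -345.] [34. 34.] 53
scene grey 197 bb [529.0, -19.0, 5.0] [557.0, 8.0, 37.0] top [544.  -5.] [25. 25.] 78
scene blk 237 bb [310.0, -143.0, 5.0] [333.0, -119.0, 62.0] top [ 321. -132.] [21. 22.] 86
scene nut 161 bb [435.0, 326.0, 4.0] [474.0, 370.0, 25.0] top [453. 349.] [34. 36.] 11
scene pu1 1033 bb [243.0, 210.0, 4.0] [366.0, 349.0, 77.0] top [303. 280.] [ 55. 157.] 36
scene pu2 702 bb [504.0, 367.0, 4.0] [563.0, 426.0, 77.0] top [532. 399.] [55. 53.] 9
scene tray none [560. 278.   1.]
scene dish 809 bb [562.0, -272.0, 4.0] [731.0, -103.0, 13.0] top [ 647. -188.] [167. 168.] 46
scene drv 626 bb [597.0, -25.0, 5.0] [764.0, 15.0, 28.0] top [638.  -8.] [80. 15.] 5
scene jar 1433 bb [567.0, -452.0, 8.0] [628.0, -385.0, 78.0] top [ 593. -416.] [62. 47.] 46
side filt 934 bb [410.0, 214.0, 4.0] [472.0, 273.0, 79.0] top [440. 243.] [53. 47.] 57
side brg 384 bb [378.0, 76.0, 4.0] [438.0, 144.0, 23.0] top [408. 111.] [59. 59.] 81
side pad 337 bb [391.0, -34.0, 4.0] [482.0, 22.0, 18.0] top [437.  -6.] [72. 41.] 8
side fcap 165 bb [408.0, -240.0, 4.0] [457.0, -202.0, 39.0] top [ 432. -226.] [14. 34.] 69
side dcap 132 bb [433.0, -361.0, 4.0] [474.0, -318.0, 31.0] top [ 455. -341.] [35. 33.] 79
side grey 131 bb [526.0, -19.0, 4.0] [552.0, 14.0, 38.0] top [541.  -5.] [26. 23.] 67
```

View pics/crop1.png

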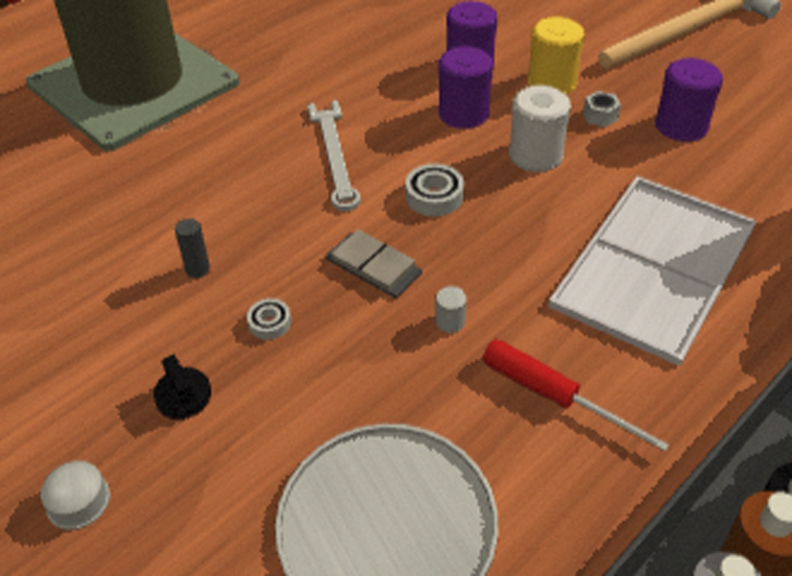

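The choices are confirmed: white filter, domed dust cap, black filler cap with a bar, and the bigger bearing ring. The tray corners in the full picture are at about (416,184), (464,201), (434,260) and (380,236). Next I locate the tray, filter and yellow can.

```bash
python3 - <<'E'
from h import *
f=np.load("scene.npz");c=camera_info("scene");K,P=c["intrinsics"],c["pose"]
def ray(u,v,z):
    d=P[:3,:3]@np.linalg.solve(K,[u,v,1]);return P[:3,3]+d*(z-P[2,3])/d[2]
q=np.array([ray(u,v,10)[:2] for u,v in((415.8,184.2),(464.2,200.8),(434,260),(379.6,236))])
print(q.round(),cv2.minAreaRect(q.astype(np.float32)),np.linalg.norm(np.diff(q,axis=0),axis=1))
W=cloud("scene",f["d"])
m=cv2.pointPolygonTest
b=[w[:2] for w in W.reshape(-1,3) if 5.5<w[2]<16 and m(q.astype(np.float32).reshape(-1,1,2),(float(w[0]),float(w[1])),True)>-12]
print("scene lip",len(b),cv2.minAreaRect(np.float32(b)))
W2=cloud("side",np.load("side.npz")["d"])
b=[w[:2] for w in W2.reshape(-1,3) if 6.5<w[2]<16 and m(q.astype(np.float32).reshape(-1,1,2),(float(w[0]),float(w[1])),True)>-12]
print("side lip",len(b),cv2.minAreaRect(np.float32(b)))
for n,w in(("scene",W),("side",W2)):
  for nm,(a,bb) in dict(f=((405,475),(205,275))).items():
    s=w[(w[...,2]>70)&(w[...,2]<85)&(w[...,0]>a)&(w[...,0]<bb)]
    p=f["p"] if n=="scene" else np.load("side.npz")["p"]
    k=(w[...,2]>68)&(w[...,2]<85)&(p.min(-1)>100)&(w[...,0]>390)&(w[...,0]<490)&(w[...,1]>190)&(w[...,1]<290)
    print(n,cv2.minEnclosingCircle(np.float32(w[k][:,:2])))
y=f["p"].astype(int);k=(y[...,0]>130)&(y[...,2]<60)&(y[...,1]>110)&(W[...,2]>68)&(W[...,2]<85)&(W[...,0]<600)
print("yellow",cv2.minEnclosingCircle(np.float32(W[k][:,:2])))
E
```

```text
[[557. 275.]
 [677. 306.]
 [724.  99.]
 [601.  71.]] ((638.6709594726562, 188.40695190429688), (126.31997680664062, 212.5886993408203), 12.834174156188965) [123.93536107 212.5887129  126.32197484]
scene lip 580 ((637.2488403320312, 189.05780029296875), (130.8277130126953, 213.83517456054688), 11.966338157653809)
side lip 399 ((634.847900390625, 188.405517578125), (132.5348663330078, 215.73257446289062), 12.050640106201172)Traceback (most recent call last):
  File "<stdin>", line 16, in <module>
ValueError: operands could not be broadcast together with shapes (400,640) (2,)
```

```bash
python3 -m handwheel '[[[8.54,1.9,4.7,0,0,0,0],[8.54,1.9,4.7,0,0,0,0],[8.54,1.9,4.7,0,0,0,0],[8.54,1.9,4.7,0,0,0,0],[8.54,1.9,4.7,0,0,0,0],[8.54,1.9,4.7,0,0,0,0],[8.54,1.9,4.7,0,0,0,0],[8.54,1.9,4.7,0,0,0,0],[8.54,1.9,4.7,0,0,0,0],[8.54,1.9,4.7,0,0,0,0],[8.54,1.9,4.7,0,0,0,0],[8.54,1.9,4.7,0,0,0,0],[8.54,1.9,4.7,0,0,0,0],[8.54,1.9,4.7,0,0,0,0]]]' 60
python3 - <<'E'
from h import *
f=np.load("scene.npz");W=cloud("scene",f["d"]);y=f["p"].astype(int)
k=(y[...,0]>130)&(y[...,2]<60)&(y[...,1]>100)&(W[...,2]>60)&(W[...,2]<85)&(W[...,0]<600)
print("yellow",cv2.minEnclosingCircle(np.float32(W[k][:,:2])))
for n in("scene","side"):
  f=np.load(n+".npz");w=cloud(n,f["d"]);p=f["p"]
  k=(w[...,2]>68)&(w[...,2]<85)&(p.min(-1)>80)&(abs(w[...,0]-440)<50)&(abs(w[...,1]-243)<50)
  print(n,cv2.minEnclosingCircle(np.float32(w[k][:,:2])))
s=robot.observe();print(s["ee_pos"],s["joints"],s["qvel"].round(2))
E
```

```text
time: 1.5
ee_pos: [382.2, 91.4, 195.8]
orientation: [-0.003, 0.994, 0.105, 0.003]
wrist_force: [1.0, -0.7, -0.1]
width: 85.3
yellow ((371.12969970703125, 363.1319274902344), 30.20187759399414)
scene ((445.1473693847656, 239.38803100585938), 30.168182373046875)
side ((441.22576904296875, 241.40969848632812), 31.08045768737793)
[382.15574322  91.36520439 195.7520324 ] [ 0.0069481  -0.20086454  1.96621667  0.00743923  1.37165308  1.36594393] [ 1.29  0.66 -0.53 -0.01 -0.17  1.27]
```

```bash
python3 -m handwheel '[[[8.54,1.5,0.5,-3,0,0,0],[8.54,1,0.5,-3,0,0,0],[8.54,0,0,-1,0,0,0],[8.54,0,0,0,0,0,0]]]'
cat > look.py <<'E'
import sys
from h import *
s=robot.observe();c=camera_info("wrist");p,d=snapshot("wrist");np.savez("wrist",p=p,d=d,K=c["intrinsics"],P=c["pose"])
cv2.imwrite(f"pics/{sys.argv[1]}.png",p[:,:,::-1]);print(s["time"],s["ee_pos"].round(1),s["orientation"].round(3))
W=cloud("wrist",d,c);m=((W[...,2]>4)&(W[...,2]<150)).astype(np.uint8)
n,L,st,_=cv2.connectedComponentsWithStats(m,connectivity=4)
for i in range(1,n):
    if st[i,4]<400: continue
    b=W[L==i];t=b[b[:,2]>b[:,2].max()-4]
    print(st[i].tolist(),"z",b[:,2].max().round(1),"circle",[np.round(x,1) for x in cv2.minEnclosingCircle(np.float32(b[:,:2]))],"rect",[np.round(x,1) for x in cv2.minAreaRect(np.float32(t[:,:2]))])
E
python3 look.py w1
```

```text
time: 1.9
ee_pos: [408.3, 109.8, 124.2]
orientation: [-0.004, 0.994, 0.113, 0.004]
wrist_force: [-0.9, -0.0, -0.7]
width: 85.4
1.9 [408.3 109.8 124.2] [-0.004  0.994  0.113  0.004]
[465, 50, 54, 39, 1618] z 37.4 circle [array([541.5,  -3. ]), np.float64(14.1)] rect [array([541.6,  -2.9]), array([27. , 26.9]), np.float64(45.8)]
[27, 54, 66, 52, 2338] z 24.5 circle [array([453. , 350.2]), np.float64(21.2)] rect [array([452.9, 350.5]), array([41.6, 36.3]), np.float64(84.1)]
[108, 81, 115, 88, 7730] z 78.4 circle [array([442.9, 243.1]), np.float64(31.9)] rect [array([443.5, 242. ]), array([55. , 55.4]), np.float64(7.5)]
[412, 135, 65, 92, 4204] z 16.3 circle [array([439.3,  -3.9]), np.float64(48.6)] rect [array([438.8,  -4.4]), array([72.4, 43.2]), np.float64(7.9)]
[0, 137, 88, 87, 5564] z 76.5 circle [array([368.8, 364.1]), np.float64(30.6)] rect [array([366.5, 344.6]), array([16.6, 49.4]), np.float64(86.4)]
[287, 153, 65, 67, 2900] z 22.5 circle [array([410.6, 112. ]), np.float64(31.1)] rect [array([410.5, 112.3]), array([61.6, 60.4]), np.float64(14.7)]
[11, 199, 198, 133, 12693] z 77.7 circle [array([302.4, 282.3]), np.float64(81.1)] rect [array([301.5, 283.8]), array([ 56.5, 158.8]), np.float64(38.1)]
[525, 205, 47, 39, 1285] z 14.1 circle [array([ 422.6, -122.1]), np.float64(20.9)] rect [array([ 422.6, -122. ]), array([40.1, 39.7]), np.float64(57.6)]
[620, 216, 20, 41, 596] z 18.0 circle [array([ 431.5, -217.6]), np.float64(21.2)] rect [array([ 424.6, -213.9]), array([20.5,  3.5]), np.float64(34.8)]
[251, 240, 136, 113, 2561] z 9.6 circle [array([282.4,  83.2]), np.float64(95.1)] rect [array([282.6,  83.3]), array([ 37.5, 189.2]), np.float64(56.3)]
[498, 298, 53, 37, 741] z 57.7 circle [array([ 319.6, -127.5]), np.float64(12.2)] rect [array([ 329.8, -132.3]), array([7.1, 0.6]), np.float64(75.7)]
```

View pics/w1.png

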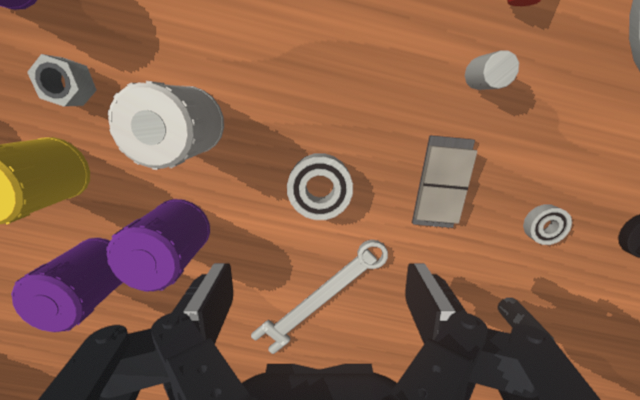

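The wrist view shows the bearing at (320,187), clear of the wrench, and measured at (410.5,112). I go down, grip and lift.

```bash
python3 -m handwheel '[[[8.54,0.2,0.2,-4,0,0,0.5],[8.54,0,0,-4,0,0,0],[8.54,0,0,-2,0,0,0],[8.54,0,0,-1,0,0,0],[8.54,0,0,-0.6,0,0,0],[8.54,0,0,-0.3,0,0,0],[8.54,0,0,0,0,0,0]]]' 60
```

```text
time: 2.65
ee_pos: [420.1, 107.9, 13.0]
orientation: [-0.003, 0.993, 0.113, 0.015]
wrist_force: [0.5, -0.5, 0.2]
width: 85.6
```

```bash
cat > to.py <<'E'
# python3 to.py x y z jawdeg : rest to go (cm), turn (deg)
import sys
from h import *
from scipy.spatial.transform import Rotation as R
x,y,z,a=map(float,sys.argv[1:5]);s=robot.observe();q=s["orientation"]
cur=R.from_quat(q,scalar_first=True)
best=None
for k in(a,a+180):
    t=np.radians(k);j=np.array([np.cos(t),np.sin(t),0]);zz=np.array([0,0,-1.]);T=R.from_matrix(np.stack([np.cross(j,zz),j,zz],1))
    v=np.degrees((T*cur.inv()).as_rotvec())
    if best is None or np.linalg.norm(v)<np.linalg.norm(best): best=v
print("t",round(s["time"],2),"pos",s["ee_pos"].round(1),"w",round(s["width"],1),"F",s["wrist_force"].round(1),"go cm",((np.array([x,y,z])-s["ee_pos"])/10).round(2),"turn",best.round(1),"j6",s["joints"][5].round(2))
E
python3 -m handwheel '[[[8.54,-0.8,0.3,0,-0.5,1.7,0],[8.54,-0.2,0,0,0,0,0],[8.54,0,0,0,0,0,0]]]'; python3 to.py 410.5 112 2 103
```

```text
time: 2.95
ee_pos: [413.3, 110.9, 16.2]
orientation: [-0.0, 0.994, 0.113, 0.003]
wrist_force: [-0.1, -0.8, 0.6]
width: 85.3
t 2.95 pos [413.3 110.9  16.2] w 85.3 F [-0.1 -0.8  0.6] go cm [-0.28  0.11 -1.42] turn [-0.1  0.4  0. ] j6 1.4
```

```bash
python3 -m handwheel '[[[8.54,-0.3,0.1,-0.7,0,0.4,0],[8.54,-0.1,0,-0.5,0,0,0],[8.54,0,0,-0.2,0,0,0],[8.54,0,0,0,0,0,0]]]'; python3 to.py 410.5 112 2 103
```

```text
time: 3.35
ee_pos: [410.0, 111.9, 1.9]
orientation: [-0.001, 0.994, 0.113, 0.001]
wrist_force: [-0.2, 0.2, -0.1]
width: 85.3
t 3.35 pos [410.  111.9   1.9] w 85.3 F [-0.2  0.2 -0.1] go cm [0.05 0.01 0.01] turn [-0.1  0.1  0. ] j6 1.4
```

```bash
python3 -m handwheel '[[[5.5,0,0,0,0,0,0],[5.5,0,0,0,0,0,0],[5.5,0,0,0,0,0,0],[5.5,0,0,0,0,0,0],[5.5,0,0,0,0,0,0],[5.5,0,0,0,0,0,0]]]' 60; python3 to.py 410.5 112 2 103
```

```text
time: 3.95
ee_pos: [410.1, 111.8, 1.8]
orientation: [-0.0, 0.994, 0.113, 0.001]
wrist_force: [-0.7, 0.1, -0.4]
width: 54.9
t 3.95 pos [410.1 111.8   1.8] w 54.9 F [-0.7  0.1 -0.4] go cm [0.04 0.02 0.02] turn [-0.1  0.1  0. ] j6 1.4
```

```bash
python3 look.py w2 | head -20
```

```text
3.95 [410.1 111.8   1.8] [-0.     0.994  0.113  0.001]
[576, 19, 64, 68, 3470] z 36.6 circle [array([541.1,  -2.1]), np.float64(13.9)] rect [array([535.1,   7.5]), array([19. ,  4.3]), np.float64(32.0)]
[0, 72, 157, 175, 20092] z 76.9 circle [array([444., 240.]), np.float64(30.6)] rect [array([441.5, 221.2]), array([17.9, 53. ]), np.float64(84.0)]
[467, 164, 121, 141, 11185] z 16.0 circle [array([438.8,  -4.3]), np.float64(49.4)] rect [array([438.7,  -4.7]), array([72.8, 44.7]), np.float64(7.6)]
[0, 193, 575, 207, 55402] z 121.8 circle [array([377.5, 154.5]), np.float64(117.7)] rect [array([426.7, 116.9]), array([ 4.8, 50.3]), np.float64(13.2)]
```

View pics/w2.png

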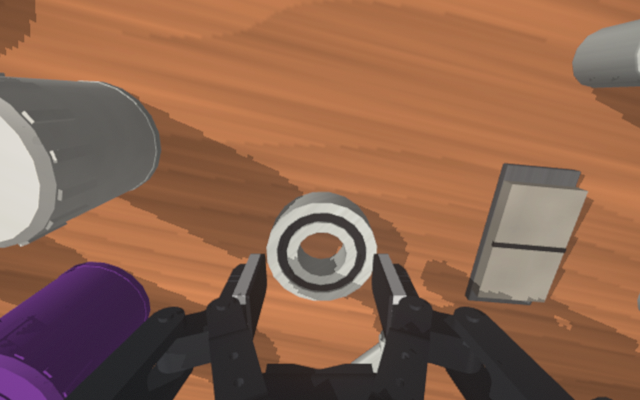

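The bearing slipped forward: its ring is at (322,250), ahead of the pads. I open and re-measure.

```bash
python3 - <<'E'
from h import *
f=np.load("wrist.npz");K,P=f["K"],f["P"]
def ray(u,v,z):
    d=P[:3,:3]@np.linalg.solve(K,[u,v,1]);return (P[:3,3]+d*(z-P[2,3])/d[2]).round(1)
for q in((322,246),(267,250),(377,250),(322,193),(322,299)):print(q,ray(*q,20),f["d"][q[1],q[0]])
W=cloud("wrist",f["d"],dict(intrinsics=K,pose=P));g=W[190:300,262:380].reshape(-1,3)
t=g[(g[:,2]>17)&(g[:,2]<25)];print(len(t),np.percentile(t,[1,50,99],axis=0).round(1))
E
```

```text
(322, 246) [415.4 112.5  20. ] 191.3922
(267, 250) [406.1 141.8  20. ] 171.13747
(377, 250) [419.9  82.   20. ] 192.73882
(322, 193) [445.4 119.5  20. ] 176.62595
(322, 299) [381.4 104.5  20. ] 181.53934
6967 [[381.8  83.7  17.3]
 [413.  112.9  19.5]
 [440.4 141.   21.1]]
```

```bash
python3 - <<'E'
from h import *
f=np.load("wrist.npz");W=cloud("wrist",f["d"],dict(intrinsics=f["K"],pose=f["P"]))
for q in((262,262),(256,262),(248,290),(255,258),(382,262),(390,262),(386,258),(398,285),(240,298),(403,296)):print(q,W[q[1],q[0]].round(1))
E
```

```text
(262, 262) [411.3 141.6  41.6]
(256, 262) [413.6 144.   46.5]
(248, 290) [413.6 143.   68. ]
(255, 258) [413.6 145.1  43.2]
(382, 262) [426.3  86.2  45.5]
(390, 262) [427.7  83.   46.7]
(386, 258) [427.2  83.9  42.3]
(398, 285) [427.4  83.7  64.9]
(240, 298) [411.2 145.2  70.6]
(403, 296) [426.4  82.7  70.4]
```

```bash
python3 - <<'E'
from h import *
print(robot.hold_point_z, robot.observe()["joints"].round(3))
f=np.load("wrist.npz");W=cloud("wrist",f["d"],dict(intrinsics=f["K"],pose=f["P"]))
for v in range(240,275,4):print(v,W[v,254].round(0),W[v,388].round(0))
ims=[]
for n,(u,v) in dict(scene=(331,185),side=(319,240)).items():
    p,d=snapshot(n);np.savez(n+"1",p=p,d=d)
    ims.append(cv2.resize(p[v-70:v+50,u-60:u+60,::-1],(400,400),interpolation=cv2.INTER_CUBIC))
cv2.imwrite("pics/c2.png",np.hstack(ims))
E
```

```text
-18.700000000000003 [6.100e-02 1.830e-01 2.060e+00 1.000e-03 8.970e-01 1.405e+00]
240 [400. 152.   0.] [419.  71.   1.]
244 [397. 152.  -1.] [416.  70.  -0.]
248 [395. 151.   0.] [414.  69.   1.]
252 [391. 151.  -1.] [411.  69.   1.]
256 [413. 146.  41.] [428.  83.  41.]
260 [413. 145.  44.] [428.  84.  45.]
264 [413. 145.  47.] [427.  84.  47.]
268 [413. 144.  51.] [427.  85.  52.]
272 [413. 143.  54.] [427.  86.  56.]
```

View pics/c2.png

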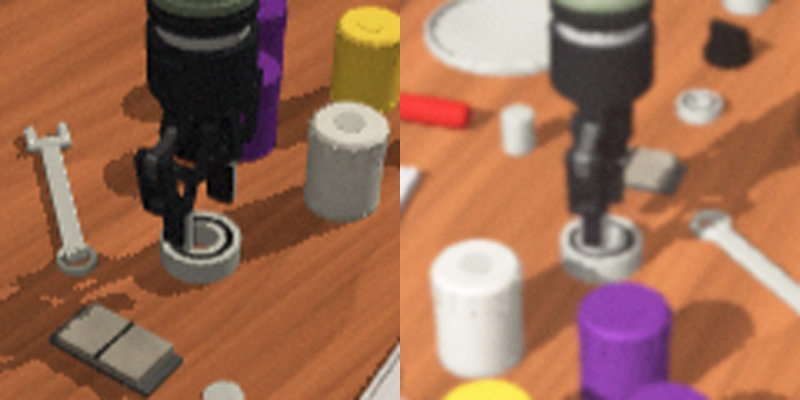

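```bash
python3 - <<'E'
from h import *
for n in("scene","side"):
    f=np.load(n+"1.npz");W=cloud(n,f["d"]);f0=np.load(n+".npz")
    ch=(f["d"]<f0["d"]-8)&(f["d"]>0)&(abs(W[...,0]-412)<40)&(abs(W[...,1]-112)<70)&(W[...,2]<120)
    g=W[ch];g=g[np.argsort(g[:,2])];print(n,len(g),g[:12].round(0).tolist())
s=robot.observe();P=camera_info("wrist")["pose"]
from scipy.spatial.transform import Rotation as R
T=R.from_quat(s["orientation"],scalar_first=True).as_matrix()
print("cam in tool",(T.T@(P[:3,3]-s["ee_pos"])).round(1),(T.T@P[:3,:3]).round(3).tolist())
E
```

```text
scene 582 [[442.0, 179.0, 1.0], [410.0, 143.0, 31.0], [418.0, 80.0, 32.0], [407.0, 141.0, 34.0], [398.0, 137.0, 34.0], [414.0, 77.0, 34.0], [405.0, 137.0, 35.0], [402.0, 140.0, 35.0], [394.0, 137.0, 35.0], [423.0, 78.0, 36.0], [425.0, 80.0, 36.0], [408.0, 137.0, 36.0]]
side 368 [[406.0, 141.0, 31.0], [408.0, 144.0, 33.0], [409.0, 80.0, 34.0], [398.0, 141.0, 34.0], [395.0, 141.0, 34.0], [402.0, 144.0, 35.0], [399.0, 144.0, 36.0], [409.0, 145.0, 36.0], [392.0, 142.0, 36.0], [414.0, 82.0, 37.0], [410.0, 85.0, 37.0], [405.0, 84.0, 37.0]]
cam in tool [  84.3   -1.2 -170.4] [[-0.0, -0.944, -0.329], [1.0, -0.001, 0.0], [-0.0, -0.329, 0.944]]
```

All three cameras agree that the fingertips stand about 32 mm above the reported TCP height at this opening. So the pads closed in the air above the bearing, and the bearing is still in place. I open and go about 28 mm lower, watching the force.

```bash
python3 -m handwheel '[[[8.54,0.1,0,0,0,0,0],[8.54,0,0,0,0,0,0],[8.54,0,0,0,0,0,0],[8.54,0,0,-1,0,0,0],[8.54,0,0,-0.8,0,0,0],[8.54,0,0,-0.5,0,0,0],[8.54,0,0,-0.2,0,0,0],[8.54,0,0,0,0,0,0]]]'; python3 to.py 411 112 -26 103
```

```text
time: 4.9
ee_pos: [410.3, 111.7, -26.1]
orientation: [-0.001, 0.994, 0.113, 0.0]
wrist_force: [-0.4, -0.5, -0.2]
width: 85.6
t 4.9 pos [410.3 111.7 -26.1] w 85.6 F [-0.4 -0.5 -0.2] go cm [0.07 0.03 0.01] turn [-0.1  0.   0. ] j6 1.4
```

```bash
python3 -m handwheel '[[[5.5,0.1,0,0,0,0,0],[5.5,0,0,0,0,0,0],[5.5,0,0,0,0,0,0],[5.5,0,0,0,0,0,0],[5.5,0,0,0,0,0,0]]]' 60; python3 to.py 411 112 -26 103
```

```text
time: 5.4
ee_pos: [411.8, 111.7, -25.4]
orientation: [-0.0, 0.994, 0.113, 0.001]
wrist_force: [0.8, -0.4, -2.2]
width: 59.5
t 5.4 pos [411.8 111.7 -25.4] w 59.5 F [ 0.8 -0.4 -2.2] go cm [-0.08  0.03 -0.06] turn [-0.1  0.1  0. ] j6 1.4
```

```bash
python3 -m handwheel '[[[5.5,0,0,2,0,0,0],[5.5,0,0,4,0,0,0],[5.5,0,0,4,0,0,0],[5.5,1,0.6,1,0,0,0],[5.5,3,1.8,0,0,0,0],[5.5,4,2.3,0,0,0,0],[5.5,4,2.3,0,0,0,0],[5.5,4,2.3,0,0,0,0],[5.5,3,1.8,0,0,0,0],[5.5,1.5,1,0,0,0,0],[5.5,0,0,0,0,0,0],[5.5,0,0,0,0,0,0]]]'; python3 to.py 625 240 0 103; python3 - <<'E'
from h import *
ims=[]
for n,(u,v) in dict(scene=(400,170),side=(240,215)).items():
    p,d=snapshot(n);np.savez(n+"1",p=p,d=d)
    ims.append(cv2.resize(p[v-100:v+100,u-100:u+100,::-1],(400,400),interpolation=cv2.INTER_CUBIC))
cv2.imwrite("pics/c3.png",np.hstack(ims))
E
```

```text
time: 6.6
ee_pos: [614.1, 236.7, 81.1]
orientation: [-0.0, 0.994, 0.113, -0.007]
wrist_force: [-0.6, 0.3, -2.6]
width: 59.2
t 6.6 pos [614.1 236.7  81.1] w 59.2 F [-0.6  0.3 -2.6] go cm [ 1.09  0.33 -8.11] turn [ 0.1 -0.8  0.1] j6 1.58
```

View pics/c3.png

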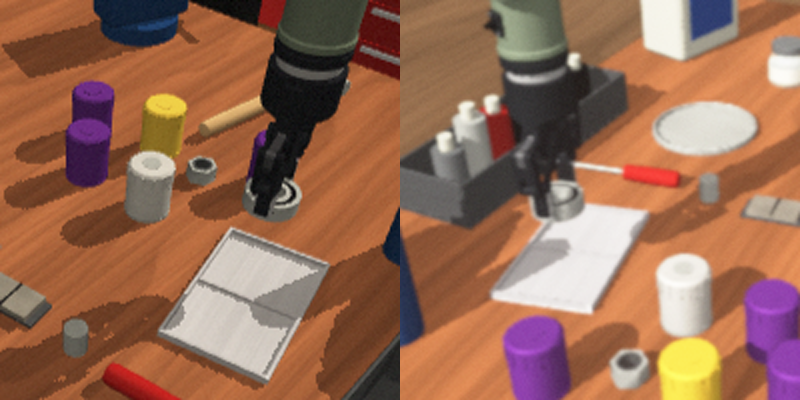

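The bearing is held level over the tray. Lowering it into the far bay.

```bash
python3 -m handwheel '[[[5.5,1,0.3,-3,0,-0.8,0],[5.5,0,0,-3,0,0,0],[5.5,0,0,-2,0,0,0],[5.5,0,0,-0.5,0,0,0],[5.5,0,0,0,0,0,0]]]'; python3 to.py 625 240 -21.5 103;
```

```text
time: 7.2
ee_pos: [620.0, 236.3, -3.6]
orientation: [0.001, 0.994, 0.111, -0.0]
wrist_force: [-0.6, 0.2, -2.4]
width: 59.5
t 7.2 pos [620.  236.3  -3.6] w 59.5 F [-0.6  0.2 -2.4] go cm [ 0.5   0.37 -1.79] turn [ 0.1 -0.   0.2] j6 1.58
```

```bash
python3 -m handwheel '[[[5.5,0.5,0.4,-0.7,0,0,0],[5.5,0,0,-0.5,0,0,0],[5.5,0,0,-0.4,0,0,0],[5.5,0,0,-0.1,0,0,0],[5.5,0,0,0,0,0,0]]]'; python3 to.py 625 240 -21.5 103;
```

```text
time: 7.7
ee_pos: [628.3, 241.0, -17.1]
orientation: [0.0, 0.994, 0.111, 0.003]
wrist_force: [-0.7, -0.4, -2.8]
width: 59.5
t 7.7 pos [628.3 241.  -17.1] w 59.5 F [-0.7 -0.4 -2.8] go cm [-0.33 -0.1  -0.44] turn [0.  0.4 0.3] j6 1.59
```

```bash
python3 -m handwheel '[[[5.5,-0.3,-0.1,-0.3,0,0.3,0],[5.5,0,0,-0.2,0,0,0],[5.5,0,0,0,0,0,0]]]'; python3 to.py 625 240 -22 103;
```

```text
time: 8.0
ee_pos: [625.6, 240.1, -21.7]
orientation: [0.0, 0.994, 0.111, 0.001]
wrist_force: [-0.2, -0.1, -2.6]
width: 59.1
t 8.0 pos [625.6 240.1 -21.7] w 59.1 F [-0.2 -0.1 -2.6] go cm [-0.06 -0.01 -0.03] turn [-0.   0.1  0.3] j6 1.59
```

```bash
python3 -m handwheel '[[[5.5,0,0,-0.1,0,0,0],[5.5,0,0,0,0,0,0],[6.8,0,0,0,0,0,0],[6.8,0,0,0,0,0,0],[6.8,0,0,0,0,0,0],[6.8,0,0,1,0,0,0],[6.8,0,0,3,0,0,0],[8.54,-1,0,4,0,0,0],[8.54,-3,0,4,0,0,0],[8.54,-1,0,0,0,0,0],[8.54,0,0,0,0,0,0]]]'; python3 look.py w3 | grep -v "z [3-9]"
```

```text
time: 9.1
ee_pos: [577.0, 240.5, 106.9]
orientation: [-0.001, 0.994, 0.111, 0.005]
wrist_force: [-0.5, 0.8, -0.2]
width: 85.7
9.1 [577.  240.5 106.9] [-0.001  0.994  0.111  0.005]
[267, 59, 262, 155, 5765] z 12.8 circle [array([636.6, 191.1]), np.float64(122.9)] rect [array([636.3, 190.7]), array([130.3, 210.7]), np.float64(12.1)]
[569, 74, 71, 163, 4119] z 28.0 circle [array([6.638e+02, 6.000e-01]), np.float64(69.6)] rect [array([637.3,  -3.3]), array([82.6, 17.1]), np.float64(7.6)]
[295, 106, 75, 76, 3659] z 25.0 circle [array([622.5, 240.1]), np.float64(33.6)] rect [array([624.7, 241.4]), array([60.9, 61.2]), np.float64(12.3)]
[162, 265, 43, 41, 797] z 23.7 circle [array([453.1, 350.9]), np.float64(21.0)] rect [array([456.2, 359.4]), array([21.2, 39.8]), np.float64(66.1)]
[0, 271, 109, 57, 3098] z 26.8 circle [array([407.2, 486.2]), np.float64(54.8)] rect [array([405.7, 479.1]), array([92.3, 19.8]), np.float64(80.2)]
[580, 366, 36, 32, 682] z 13.7 circle [array([ 422.2, -121.6]), np.float64(21.7)] rect [array([ 427.9, -125.8]), array([42.9, 26.9]), np.float64(55.0)]
```

View pics/w3.png

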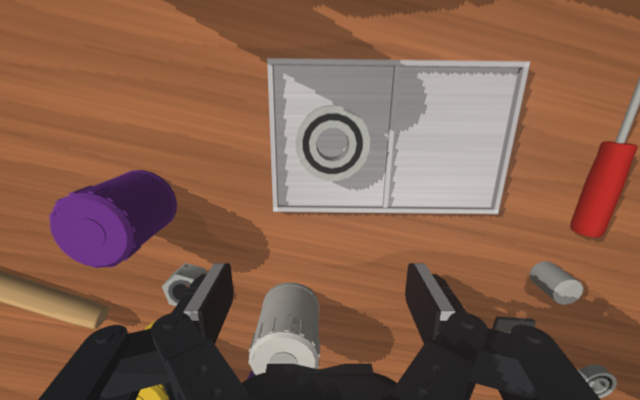

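The picture shows the bearing flat in the far bay at (332,144), at world (625,241). Next, the dust cap.

```bash
python3 -m handwheel '[[[8.54,-1,-2,0,0,0,0],[8.54,-1,-4.7,0,0,0,0],[8.54,-1,-4.7,0,0,0,0],[8.54,-1,-4.7,0,0,0,0],[8.54,-1,-4.7,0,0,0,0],[8.54,-1,-4.7,0,0,0,0],[8.54,-1,-4.7,0,0,0,0],[8.54,-1,-4.7,0,0,0,0],[8.54,-1,-4.7,0,0,0,0],[8.54,-1,-4.7,0,0,0,0],[8.54,-1,-4.7,0,0,0,0],[8.54,-1,-4.7,0,0,0,0],[8.54,0,-3.7,0,0,0,0],[8.54,0,-1,0,0,0,0],[8.54,0,0,0,0,0,0]]]'; python3 to.py 458.5 -342.5 100 103;  python3 look.py w4 | grep "z [1-4]"
```

```text
time: 10.65
ee_pos: [450.6, -366.6, 92.8]
orientation: [-0.005, 0.994, 0.11, 0.001]
wrist_force: [-0.0, -0.3, 0.1]
width: 85.5
t 10.65 pos [ 450.6 -366.6   92.8] w 85.5 F [-0.  -0.3  0.1] go cm [0.79 2.41 0.72] turn [-0.5  0.1  0.4] j6 0.51
[98, 0, 85, 11, 524] z 12.1 circle [array([ 568.2, -205.2]), np.float64(29.8)] rect [array([ 564.9, -204.2]), array([ 5.1, 55.2]), np.float64(12.5)]
[492, 99, 148, 301, 31646] z 143.0 circle [array([ 488. , -542.7]), np.float64(84.7)] rect [array([ 424.3, -545.6]), array([15. ,  3.6]), np.float64(12.5)]
[8, 144, 57, 47, 1913] z 13.6 circle [array([ 423.3, -122.5]), np.float64(21.0)] rect [array([ 423.1, -122.5]), array([39., 41.]), np.float64(14.0)]
[131, 152, 59, 61, 2740] z 37.6 circle [array([ 435.1, -227.6]), np.float64(24.3)] rect [array([ 435. , -227.3]), array([12.3, 40.4]), np.float64(76.5)]
[268, 156, 56, 58, 2487] z 31.8 circle [array([ 458.5, -342.9]), np.float64(23.1)] rect [array([ 458.5, -343.1]), array([34.8, 34.6]), np.float64(40.6)]
[190, 263, 43, 55, 777] z 150.0 circle [array([ 440. , -320.7]), np.float64(12.2)] rect [array([ 442.1, -321.8]), array([22.8, 14.6]), np.float64(52.2)]
[405, 263, 44, 57, 836] z 150.0 circle [array([ 460.3, -410.8]), np.float64(12.1)] rect [array([ 461.7, -408.7]), array([13.9, 22.6]), np.float64(64.2)]
```

```bash
python3 -m handwheel '[[[8.54,0.8,2.4,-2,-0.5,0,0.4],[8.54,0,0,-3,0,0,0],[8.54,0,0,-2,0,0,0],[8.54,0,0,-1,0,0,0],[8.54,0,0,0,0,0,0]]]'; python3 to.py 458.5 -343 -25 103
```

```text
time: 11.2
ee_pos: [460.1, -332.5, 9.1]
orientation: [-0.002, 0.993, 0.118, -0.0]
wrist_force: [-0.1, 1.3, 0.1]
width: 85.6
t 11.2 pos [ 460.1 -332.5    9.1] w 85.6 F [-0.1  1.3  0.1] go cm [-0.16 -1.05 -3.41] turn [-0.3 -0.  -0.5] j6 0.55
```

```bash
python3 -m handwheel '[[[8.54,-0.1,-1,0,-0.2,0,-0.5],[8.54,0,0,0,0,0,0],[8.54,-0.1,0,-1.2,0,0,0],[8.54,0,0,-1.2,0,0,0],[8.54,0,0,-0.7,0,0,0],[8.54,0,0,-0.2,0,0,0],[8.54,0,0,0,0,0,0]]]'; python3 to.py 458.5 -343 -25 103
```

```text
time: 11.9
ee_pos: [460.1, -344.6, -23.4]
orientation: [0.002, 0.994, 0.113, 0.002]
wrist_force: [0.3, -0.3, 0.1]
width: 85.5
t 11.9 pos [ 460.1 -344.6  -23.4] w 85.5 F [ 0.3 -0.3  0.1] go cm [-0.16  0.16 -0.16] turn [ 0.2  0.2 -0. ] j6 0.55
```

```bash
python3 -m handwheel '[[[8.54,-0.2,0.2,-0.2,0.2,0.2,0],[4,0,0,0,0,0,0],[4,0,0,0,0,0,0],[4,0,0,0,0,0,0],[4,0,0,0,0,0,0],[4,0,0,0,0,0,0],[4,0,0,0,0,0,0],[4,0,0,0,0,0,0]]]' 40; python3 to.py 458.5 -343 -25 103; python3 look.py w5 | grep "z [1-4]"
```

```text
time: 12.7
ee_pos: [458.5, -342.9, -24.7]
orientation: [0.0, 0.994, 0.113, 0.0]
wrist_force: [0.3, 0.5, -0.7]
width: 44.5
t 12.7 pos [ 458.5 -342.9  -24.7] w 44.5 F [ 0.3  0.5 -0.7] go cm [ 0.   -0.01 -0.03] turn [ 0.  0. -0.] j6 0.55
[27, 217, 117, 116, 8799] z 37.8 circle [array([ 435.5, -227.7]), np.float64(24.4)] rect [array([ 435.1, -227.6]), array([12.7, 41.5]), np.float64(77.1)]
[618, 364, 22, 36, 413] z 13.2 circle [array([ 420.9, -545.8]), np.float64(14.4)] rect [array([ 419.2, -545.8]), array([12.1,  3.2]), np.float64(12.2)]
```

View pics/w5.png

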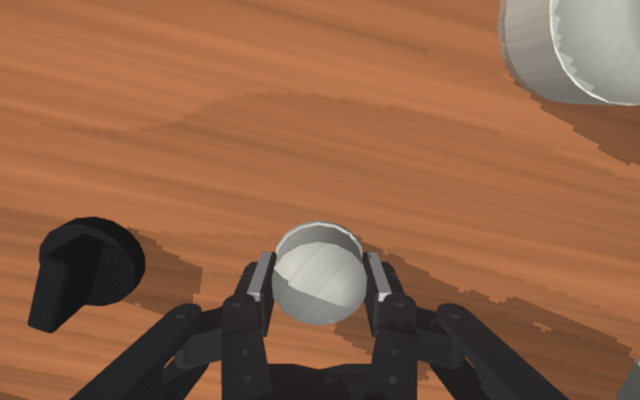

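The cap is held centrally between the pads at (320,275). Carrying it to the bearing.

```bash
python3 -m handwheel '[[[4,0,0,2,0,0,0],[4,0,0,4,0,0,0],[4,0,1,4,0,0,0],[4,1.3,3,0,0,0,0],[4,1.3,4.5,0,0,0,0],[4,1.3,4.5,0,0,0,0],[4,1.3,4.5,0,0,0,0],[4,1.3,4.5,0,0,0,0],[4,1.3,4.5,0,0,0,0],[4,1.3,4.5,0,0,0,0],[4,1.3,4.5,0,0,0,0],[4,1.3,4.5,0,0,0,0],[4,1.3,4.5,0,0,0,0],[4,1.3,4.5,0,0,0,0],[4,1,4,0,0,0,0],[4,0.5,2,0,0,0,0],[4,0,0.5,0,0,0,0],[4,0,0,0,0,0,0]]]'; python3 to.py 625 241 40 103
```

```text
time: 14.55
ee_pos: [617.4, 234.4, 78.9]
orientation: [0.001, 0.994, 0.111, 0.003]
wrist_force: [-0.1, -0.1, -1.4]
width: 44.3
t 14.55 pos [617.4 234.4  78.9] w 44.3 F [-0.1 -0.1 -1.4] go cm [ 0.76  0.66 -3.89] turn [0.1 0.3 0.2] j6 1.58
```

```bash
python3 -m handwheel '[[[4,0.7,0.6,-2,0,0.3,0.2],[4,0,0,-1.5,0,0,0],[4,0,0,-0.5,0,0,0],[4,0,0,0,0,0,0],[4,0,0,0,0,0,0]]]'; python3 to.py 625 241 15 103
```

```text
time: 15.05
ee_pos: [622.8, 233.7, 37.0]
orientation: [0.002, 0.994, 0.11, -0.002]
wrist_force: [-0.0, -0.1, -1.2]
width: 44.4
t 15.05 pos [622.8 233.7  37. ] w 44.4 F [-0.  -0.1 -1.2] go cm [ 0.22  0.73 -2.2 ] turn [ 0.3 -0.2  0.3] j6 1.58
```

```bash
python3 -m handwheel '[[[4,0.2,0.7,-0.7,0.3,-0.2,0.3],[4,0,0,-0.7,0,0,0],[4,0,0,-0.5,0,0,0],[4,0,0,0,0,0,0],[4,0,0,0,0,0,0]]]'; python3 to.py 625 241 15 103
```

```text
time: 15.55
ee_pos: [626.0, 240.8, 18.3]
orientation: [-0.001, 0.994, 0.113, 0.002]
wrist_force: [-0.4, -0.1, 0.0]
width: 44.4
t 15.55 pos [626.  240.8  18.3] w 44.4 F [-0.4 -0.1  0. ] go cm [-0.1   0.02 -0.33] turn [-0.1  0.2  0.1] j6 1.58
```

```bash
python3 -m handwheel '[[[4,-0.1,0,-0.7,0,0.2,0],[4,0,0,-0.7,0,0,0],[4,0,0,-0.3,0,0,0],[4,0,0,0,0,0,0],[4,0,0,0,0,0,0]]]'; python3 to.py 625 241 -1.5 103; python3 look.py w6 | grep "z [1-5]"
```

```text
time: 16.05
ee_pos: [624.9, 240.9, -0.3]
orientation: [-0.001, 0.994, 0.113, -0.0]
wrist_force: [-0.5, -0.5, -0.3]
width: 44.6
t 16.05 pos [ 6.249e+02  2.409e+02 -3.000e-01] w 44.6 F [-0.5 -0.5 -0.3] go cm [ 0.01  0.01 -0.12] turn [-0.1 -0.   0. ] j6 1.58
[0, 0, 92, 34, 2577] z 42.9 circle [array([713.7, 386.8]), np.float64(16.5)] rect [array([711.7, 381. ]), array([2.2, 5.3]), np.float64(54.4)]
[69, 131, 557, 269, 54873] z 119.7 circle [array([636.4, 190.4]), np.float64(123.6)] rect [array([641.7, 246. ]), array([ 4.4, 47. ]), np.float64(13.2)]
```

View pics/w6.png

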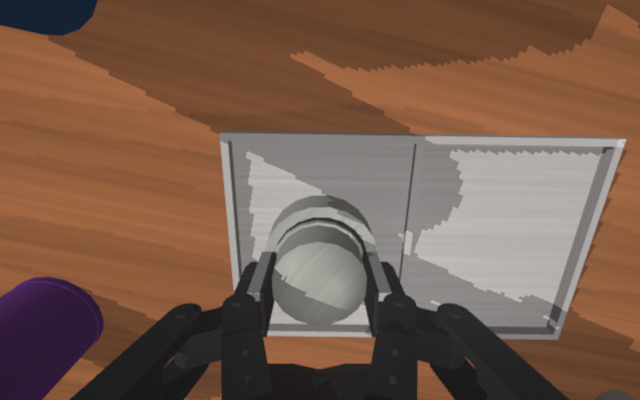

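The cap sits over the bearing, centred sideways. I release it, rise and move on to the brake pad.

```bash
python3 -m handwheel '[[[4,0,0,-0.1,0,0,0],[4,0,0,0,0,0,0],[5.8,0,0,0,0,0,0],[5.8,0,0,0,0,0,0],[5.8,0,0,0,0,0,0],[5.8,0,0,2,0,0,0],[5.8,0,0,4,0,0,0],[5.8,0,0,4,0,0,0],[5.8,-5,0,0,0,0,0],[5.8,0,0,0,0,0,0],[5.8,0,0,0,0,0,0]]]'; python3 look.py w7 | grep "z [1-5]"; python3 to.py 439 -4.5 80 98
```

```text
time: 17.2
ee_pos: [567.4, 238.9, 98.1]
orientation: [-0.0, 0.994, 0.112, -0.006]
wrist_force: [1.2, 0.4, 1.3]
width: 57.9
[265, 40, 279, 166, 6552] z 12.4 circle [array([636.1, 191.1]), np.float64(123.2)] rect [array([636.3, 190.5]), array([130.5, 211.1]), np.float64(12.1)]
[295, 91, 79, 79, 4901] z 55.0 circle [array([622.5, 239.4]), np.float64(33.9)] rect [array([625., 242.]), array([35.5, 34.1]), np.float64(22.0)]
[580, 109, 60, 122, 3782] z 28.1 circle [array([645.3,  -0.9]), np.float64(50.8)] rect [array([635.6,  -4.2]), array([79.9, 17. ]), np.float64(6.5)]
[224, 254, 96, 119, 5922] z 150.0 circle [array([499. , 257.5]), np.float64(74.5)] rect [array([562.4, 270.5]), array([22.7, 13.6]), np.float64(50.2)]
[374, 254, 40, 54, 738] z 150.0 circle [array([574.7, 208.2]), np.float64(12.0)] rect [array([576.4, 210.9]), array([13.6, 22.3]), np.float64(64.2)]
[537, 256, 56, 44, 1489] z 36.5 circle [array([542.4,  -2.9]), np.float64(15.0)] rect [array([542.3,  -3. ]), array([27.3, 27.8]), np.float64(6.1)]
[157, 258, 49, 46, 1502] z 24.4 circle [array([453.1, 351. ]), np.float64(21.4)] rect [array([452.8, 350.9]), array([40.5, 37.5]), np.float64(83.5)]
[0, 266, 103, 57, 2979] z 27.0 circle [array([405.9, 482.5]), np.float64(51.0)] rect [array([404.3, 474. ]), array([82.6, 18.5]), np.float64(79.8)]
[499, 313, 46, 44, 1127] z 15.8 circle [array([461.2,  -0.7]), np.float64(30.3)] rect [array([468.3,  -8.3]), array([54.7, 27.8]), np.float64(58.2)]
[580, 363, 43, 32, 1012] z 14.1 circle [array([ 423.7, -121.7]), np.float64(21.1)] rect [array([ 423.1, -121.7]), array([40.5, 39.3]), np.float64(78.2)]
t 17.25 pos [565.3 238.7  96.4] w 58.1 F [-0.8 -0.2 -1.3] go cm [-12.63 -24.32  -1.64] turn [ 0.1 -0.9 -4.9] j6 1.6
```

Cap top at about 54 mm, centre (625,242), and the bearing is at (625,241), so the stack is good. On to the pad.

```bash
python3 -m handwheel '[[[8.54,-1.5,-2,0,0,-0.9,-2.5],[8.54,-2.2,-4.4,0,0,0,-2.4],[8.54,-2.2,-4.4,0,0,0,0],[8.54,-2.2,-4.4,0,0,0,0],[8.54,-2.2,-4.4,0,0,0,0],[8.54,-1.5,-3,-1,0,0,0],[8.54,-0.5,-1,-1,0,0,0],[8.54,0,0,0,0,0,0],[8.54,0,0,0,0,0,0]]]'; python3 to.py 439 -4.5 10 98
```

```text
time: 18.15
ee_pos: [447.3, -3.2, 77.9]
orientation: [0.001, 0.998, 0.069, 0.004]
wrist_force: [-0.4, 0.4, 0.8]
width: 85.2
t 18.15 pos [447.3  -3.2  77.9] w 85.2 F [-0.4  0.4  0.8] go cm [-0.83 -0.13 -6.79] turn [0.  0.5 0.1] j6 1.23
```

```bash
python3 -m handwheel '[[[8.54,-0.8,-0.1,-2,0,0.5,0],[8.54,0,0,-3,0,0,0],[8.54,0,0,-1.5,0,0,0],[8.54,0,0,-0.3,0,0,0],[8.54,0,0,0,0,0,0]]]'; python3 to.py 439 -4.5 -24.5 98
```

```text
time: 18.65
ee_pos: [448.1, 0.7, 11.0]
orientation: [0.0, 0.997, 0.073, 0.005]
wrist_force: [0.1, 0.1, 0.4]
width: 85.4
t 18.65 pos [448.1   0.7  11. ] w 85.4 F [0.1 0.1 0.4] go cm [-0.91 -0.52 -3.55] turn [-0.   0.6 -0.4] j6 1.23
```

```bash
python3 -m handwheel '[[[8.54,-0.8,-0.5,0,0,0.6,-0.4],[8.54,-0.1,0,0,0,0,0],[8.54,-0.1,0,-1.2,0,0,0],[8.54,0,0,-1.2,0,0,0],[8.54,0,0,-0.8,0,0,0],[8.54,0,0,-0.3,0,0,0],[8.54,0,0,0,0,0,0]]]'; python3 to.py 439 -4.5 -24.5 98
```

```text
time: 19.35
ee_pos: [441.6, -4.5, -22.7]
orientation: [0.001, 0.998, 0.07, 0.003]
wrist_force: [0.6, 0.7, -0.7]
width: 85.5
t 19.35 pos [441.6  -4.5 -22.7] w 85.5 F [ 0.6  0.7 -0.7] go cm [-0.26  0.   -0.18] turn [ 0.1  0.4 -0. ] j6 1.22
```

```bash
python3 -m handwheel '[[[8.54,-0.3,0,-0.2,0,0.3,0],[3.5,0,0,0,0,0,0],[3.5,0,0,0,0,0,0],[3.5,0,0,0,0,0,0],[3.5,0,0,0,0,0,0],[3.5,0,0,0,0,0,0],[3.5,0,0,0,0,0,0],[3.5,0,0,0,0,0,0]]]' 60; python3 to.py 439 -4.5 -24.5 98
```

```text
time: 20.15
ee_pos: [439.6, -4.9, -23.8]
orientation: [0.001, 0.998, 0.07, 0.002]
wrist_force: [-0.5, 0.1, 0.0]
width: 40.1
t 20.15 pos [439.6  -4.9 -23.8] w 40.1 F [-0.5  0.1  0. ] go cm [-0.06  0.04 -0.07] turn [ 0.1  0.2 -0. ] j6 1.22
```

```bash
python3 -m handwheel '[[[3.5,0,0,2,0,0,0],[3.5,0,0,4,0,0,0],[3.5,0,0,3,0,0,0],[3.5,2,1.4,0,0,0,2],[3.5,4,2.8,0,0,0,2],[3.5,4,2.8,0,0,0,0],[3.5,4,2.8,0,0,0,0],[3.5,3.5,2.5,0,0,0,0],[3.5,2,1.4,0,0,0,0],[3.5,0.5,0.3,0,0,0,0],[3.5,0,0,0,0,0,0],[3.5,0,0,0,0,0,0]]]'; python3 to.py 647.5 139.5 10 102
```

```text
time: 21.35
ee_pos: [636.5, 141.6, 62.7]
orientation: [0.0, 0.994, 0.105, -0.006]
wrist_force: [0.4, 0.1, -1.7]
width: 40.0
t 21.35 pos [636.5 141.6  62.7] w 40.0 F [ 0.4  0.1 -1.7] go cm [ 1.1  -0.21 -5.27] turn [ 0.1 -0.7 -0.1] j6 1.45
```

```bash
python3 -m handwheel '[[[3.5,1.1,-0.2,-1.5,0,-0.7,0],[3.5,0,0,-2,0,0,0],[3.5,0,0,-1,0,0,0],[3.5,0,0,0,0,0,0],[3.5,0,0,0,0,0,0]]]'; python3 to.py 647.5 139.5 -20 102;python3 look.py w8 >/dev/null
```

```text
time: 21.85
ee_pos: [642.0, 135.1, 16.4]
orientation: [0.002, 0.995, 0.103, -0.003]
wrist_force: [0.7, 0.7, -1.4]
width: 40.2
t 21.85 pos [642.  135.1  16.4] w 40.2 F [ 0.7  0.7 -1.4] go cm [ 0.55  0.44 -3.64] turn [ 0.2 -0.3  0.2] j6 1.44
```

View pics/w8.png

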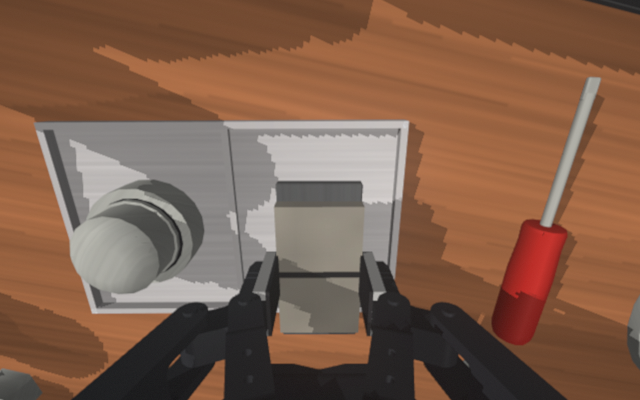

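The pad is square over the near bay, around (320,255). Lowering.

```bash
python3 -m handwheel '[[[3.5,0.5,0.4,-0.8,0,-0.3,0],[3.5,0,0,-0.8,0,0,0],[3.5,0,0,-0.8,0,0,0],[3.5,0,0,-0.5,0,0,0],[3.5,0,0,0,0,0,0],[3.5,0,0,0,0,0,0]]]'; python3 to.py 647.5 139.5 -20.8 102
```

```text
time: 22.5
ee_pos: [648.9, 139.7, -12.8]
orientation: [0.002, 0.995, 0.103, 0.002]
wrist_force: [0.3, -0.5, -2.0]
width: 39.9
t 22.5 pos [648.9 139.7 -12.8] w 39.9 F [ 0.3 -0.5 -2. ] go cm [-0.14 -0.02 -0.8 ] turn [0.2 0.2 0.1] j6 1.45
```

```bash
python3 -m handwheel '[[[3.5,-0.1,0,-0.5,0.1,0.2,0],[3.5,0,0,-0.3,0,0,0],[3.5,0,0,0,0,0,0],[3.5,0,0,0,0,0,0]]]'; python3 to.py 647.5 139.5 -20.8 102
```

```text
time: 22.9
ee_pos: [648.6, 139.8, -20.7]
orientation: [0.001, 0.995, 0.103, 0.001]
wrist_force: [0.5, 0.6, -1.5]
width: 40.0
t 22.9 pos [648.6 139.8 -20.7] w 40.0 F [ 0.5  0.6 -1.5] go cm [-0.11 -0.03 -0.01] turn [0.1 0.1 0.1] j6 1.45
```

```bash
python3 -m handwheel '[[[5.2,0,0,0,0,0,0],[5.2,0,0,0,0,0,0],[5.2,0,0,0,0,0,0],[5.2,0,0,2,0,0,0],[5.2,0,0,4,0,0,0],[8.54,0,0,5,0,0,0],[8.54,-2,1,0,0,0,0],[8.54,-4,1.9,0,0,0,0],[8.54,-4,2,0,0,0,0],[8.54,-4,2,0,0,0,0],[8.54,-4,2,0,0,0,0],[8.54,-2,1,0,0,0,0],[8.54,0,0,0,0,0,0],[8.54,0,0,0,0,0,0]]]'; python3 to.py 443.5 241.5 60 103; python3 look.py w9 | grep "z [17]"
```

```text
time: 24.3
ee_pos: [447.3, 240.8, 100.7]
orientation: [-0.0, 0.995, 0.102, 0.01]
wrist_force: [0.2, 0.2, -0.8]
width: 85.7
t 24.3 pos [447.3 240.8 100.7] w 85.7 F [ 0.2  0.2 -0.8] go cm [-0.38  0.07 -4.07] turn [-0.1  1.1  1.3] j6 1.69
[28, 0, 155, 99, 12286] z 78.0 circle [array([531.2, 402.1]), np.float64(32.0)] rect [array([527.5, 400.7]), array([48.6, 56.8]), np.float64(11.8)]
[297, 0, 282, 65, 3038] z 12.1 circle [array([593.3, 181.4]), np.float64(107.3)] rect [array([593.7, 181.5]), array([ 44. , 210.7]), np.float64(11.7)]
[470, 0, 71, 35, 2098] z 19.3 circle [array([616.4, 130.7]), np.float64(27.2)] rect [array([618.2, 134.9]), array([11.3, 43.1]), np.float64(11.9)]
[274, 166, 86, 100, 6436] z 77.8 circle [array([443.2, 242.9]), np.float64(31.4)] rect [array([443.6, 243.1]), array([55.7, 56.2]), np.float64(25.0)]
[96, 218, 112, 102, 7613] z 77.6 circle [array([368.4, 366.9]), np.float64(31.7)] rect [array([368.4, 366.3]), array([55.8, 56.7]), np.float64(80.3)]
[252, 273, 75, 97, 5646] z 78.2 circle [array([333.3, 243.8]), np.float64(31.4)] rect [array([338.5, 244.8]), array([44.5, 54.7]), np.float64(12.1)]
```

```bash
python3 -m handwheel '[[[8.54,-0.4,0.1,0,0,1,1.3],[8.54,0,0,-1,0,0,0],[8.54,0,0,-1,0,0,0],[8.54,0,0,-0.5,0,0,0],[8.54,0,0,0,0,0,0],[8.54,0,0,0,0,0,0]]]'; python3 to.py 443.4 242.5 14 103
```

```text
time: 24.95
ee_pos: [447.3, 239.4, 72.6]
orientation: [-0.001, 0.994, 0.111, 0.0]
wrist_force: [-0.4, -0.4, 0.3]
width: 85.7
t 24.95 pos [447.3 239.4  72.6] w 85.7 F [-0.4 -0.4  0.3] go cm [-0.39  0.31 -5.86] turn [-0.1 -0.   0.2] j6 1.67
```

```bash
python3 -m handwheel '[[[8.54,-0.4,0.3,0,0,0,0.2],[8.54,0,0,0,0,0,0],[8.54,-0.1,0,-1.5,0,0.3,0],[8.54,-0.1,0,-1.5,0,0.3,0],[8.54,-0.1,0,-1.5,0,0,0],[8.54,0,0,-0.7,0,0,0],[8.54,0,0,-0.2,0,0,0],[8.54,0,0,0,0,0,0]]]'; python3 to.py 443.4 242.5 14 103
```

```text
time: 25.75
ee_pos: [438.6, 242.5, 13.3]
orientation: [-0.001, 0.994, 0.113, -0.006]
wrist_force: [-0.1, 0.5, 0.2]
width: 85.3
t 25.75 pos [438.6 242.5  13.3] w 85.3 F [-0.1  0.5  0.2] go cm [ 0.48 -0.    0.07] turn [-0.1 -0.7 -0. ] j6 1.67
```

```bash
python3 -m handwheel '[[[8.54,0.5,0,0,0,-0.7,0],[8.54,0,0,0,0,0,0],[5.3,0,0,0,0,0,0],[5.3,0,0,0,0,0,0],[5.3,0,0,0,0,0,0],[5.3,0,0,0,0,0,0],[5.3,0,0,0,0,0,0],[5.3,0,0,0,0,0,0]]]' 60; python3 to.py 443.4 242.5 14 103
```

```text
time: 26.55
ee_pos: [446.3, 243.1, 15.3]
orientation: [-0.001, 0.994, 0.113, 0.003]
wrist_force: [0.1, -0.1, 0.1]
width: 58.2
t 26.55 pos [446.3 243.1  15.3] w 58.2 F [ 0.1 -0.1  0.1] go cm [-0.29 -0.06 -0.13] turn [-0.2  0.3 -0. ] j6 1.67
```

```bash
python3 -m handwheel '[[[5.3,0,0,2,0,0,0],[5.3,0,0,3,0,0,0],[5.3,0,0,3,0,0,0],[5.3,1,-2,0.5,0,0,0],[5.3,1.8,-3.5,0,0,0,0],[5.3,1.8,-3.5,0,0,0,0],[5.3,1.8,-3.5,0,0,0,0],[5.3,1.8,-3.5,0,0,0,0],[5.3,1.8,-3.5,0,0,0,0],[5.3,1.8,-3.5,0,0,0,0],[5.3,1.8,-3.5,0,0,0,0],[5.3,1.8,-3.5,0,0,0,0],[5.3,1.8,-3.5,0,0,0,0],[5.3,1.8,-3.5,0,0,0,0],[5.3,1,-2,0,0,0,0],[5.3,0.5,-1,0,0,0,0],[5.3,0,0,0,0,0,0],[5.3,0,0,0,0,0,0]]]'; python3 to.py 649 -147.5 40 103;python3 look.py w10 | grep "z [1-9]"; python3 - <<'E'
from h import *
p,d=snapshot("scene");cv2.imwrite("pics/s10.png",p[:,:,::-1])
E
```

```text
time: 28.35
ee_pos: [639.1, -172.0, 87.0]
orientation: [-0.005, 0.993, 0.115, -0.014]
wrist_force: [-0.4, 0.1, -3.9]
width: 58.2
t 28.35 pos [ 639.1 -172.    87. ] w 58.2 F [-0.4  0.1 -3.9] go cm [ 0.99  2.45 -4.7 ] turn [-0.4 -1.6 -0.2] j6 0.95
[92, 0, 52, 209, 4882] z 27.1 circle [array([670.4,  -2.7]), np.float64(75.1)] rect [array([637.8,  -6.2]), array([84.2, 18. ]), np.float64(7.8)]
[0, 83, 34, 99, 1114] z 11.7 circle [array([631. ,  92.7]), np.float64(40.1)] rect [array([626.7,  82. ]), array([22. , 73.9]), np.float64(84.0)]
[217, 88, 223, 267, 21604] z 150.0 circle [array([ 645.4, -185.5]), np.float64(85.0)] rect [array([ 644.3, -169.5]), array([64.6, 63.9]), np.float64(59.2)]
[86, 238, 53, 44, 1522] z 36.6 circle [array([542.,  -4.]), np.float64(14.9)] rect [array([542.5,  -3.5]), array([27.1, 27.4]), np.float64(21.7)]
[522, 259, 118, 141, 10416] z 76.8 circle [array([ 550.2, -467.5]), np.float64(104.7)] rect [array([ 591.9, -410.2]), array([64.6, 41.3]), np.float64(32.1)]
```

View pics/s10.png

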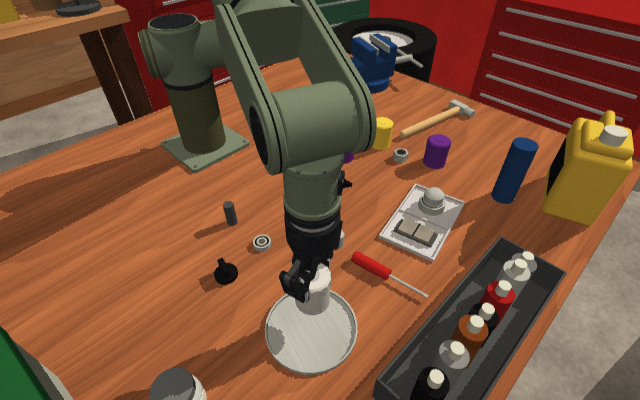

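The picture shows the tray kit in place, with the cap on the bearing at (433,199) and the pad at (415,232), and the filter held upright over the dish at (313,293). The dish centre is (645.4,-185.5).

```bash
python3 -m handwheel '[[[5.3,0.6,1.5,-1,-0.4,-1.5,0],[5.3,0.2,0.8,-1.5,0,0,0],[5.3,0,0,-1,0,0,0],[5.3,0,0,0,0,0,0],[5.3,0,0,0,0,0,0]]]'; python3 to.py 648 -147 19 103
```

```text
time: 28.95
ee_pos: [645.6, -143.1, 50.6]
orientation: [-0.0, 0.993, 0.119, -0.002]
wrist_force: [0.1, -0.0, -2.5]
width: 58.4
t 28.95 pos [ 645.6 -143.1   50.6] w 58.4 F [ 0.1 -0.  -2.5] go cm [ 0.24 -0.39 -3.16] turn [-0.  -0.3 -0.6] j6 0.99
```

```bash
python3 -m handwheel '[[[5.3,0.1,-0.4,-1,0,-0.3,-0.5],[5.3,0,0,-1,0,0,0],[5.3,0,0,-0.7,0,0,0],[5.3,0,0,-0.2,0,0,0],[5.3,0,0,0,0,0,0]]]'; python3 to.py 648 -147 18.5 103
```

```text
time: 29.45
ee_pos: [646.9, -149.4, 19.4]
orientation: [0.0, 0.994, 0.113, 0.001]
wrist_force: [-0.8, -1.0, -2.9]
width: 58.1
t 29.45 pos [ 646.9 -149.4   19.4] w 58.1 F [-0.8 -1.  -2.9] go cm [ 0.11  0.24 -0.09] turn [0.  0.1 0. ] j6 0.99
```

```bash
python3 -m handwheel '[[[5.3,0.1,0.2,0,0,0,0],[5.3,0,0,-0.1,0,0,0],[5.3,0,0,0,0,0,0]]]'; python3 to.py 648 -147 18.5 103
```

```text
time: 29.75
ee_pos: [648.5, -147.5, 18.9]
orientation: [0.001, 0.994, 0.113, 0.001]
wrist_force: [0.4, -0.7, -3.6]
width: 58.0
t 29.75 pos [ 648.5 -147.5   18.9] w 58.0 F [ 0.4 -0.7 -3.6] go cm [-0.05  0.05 -0.04] turn [0.1 0.2 0. ] j6 0.99
```

```bash
python3 -m handwheel '[[[5.3,0,0,-0.1,0,0,0],[5.3,0,0,0,0,0,0],[7.5,0,0,0,0,0,0],[7.5,0,0,0,0,0,0],[7.5,0,0,0,0,0,0],[7.5,0,0,2,0,0,0],[7.5,0,0,4,0,0,0],[7.5,0,0,4,0,0,0],[5,-3,-1,0,0,0,-6],[5,-4,-1.6,0,0,0,-6],[5,-4,-1.6,0,0,0,-6],[5,-4,-1.6,0,0,0,-6],[5,-3,-1.4,0,0,0,0],[5,-1.5,-0.5,0,0,0,0],[5,0,0,0,0,0,0],[5,0,0,0,0,0,0]]]'; python3 to.py 435 -227.5 60 77;python3 look.py w11 | grep "z [1-9]"
```

```text
time: 31.35
ee_pos: [454.1, -229.2, 132.0]
orientation: [0.007, 0.994, -0.104, 0.012]
wrist_force: [-0.2, -0.8, -0.8]
width: 50.3
t 31.35 pos [ 454.1 -229.2  132. ] w 50.3 F [-0.2 -0.8 -0.8] go cm [-1.91  0.17 -7.2 ] turn [ 1.   1.2 -1. ] j6 1.14
[0, 0, 59, 92, 2867] z 27.5 circle [array([629.9,  -8. ]), np.float64(36.0)] rect [array([621.6,  -9.2]), array([52.1, 18.2]), np.float64(10.1)]
[112, 0, 208, 89, 3336] z 77.8 circle [array([ 627.2, -182.6]), np.float64(82.4)] rect [array([ 617.9, -141.4]), array([23.8,  3.5]), np.float64(77.6)]
[465, 0, 97, 27, 1727] z 61.3 circle [array([ 577.5, -411.5]), np.float64(27.6)] rect [array([ 567.4, -411.7]), array([0.3, 0.8]), np.float64(57.6)]
[29, 134, 57, 34, 1530] z 36.7 circle [array([541.7,  -4.5]), np.float64(14.7)] rect [array([542.3,  -4.3]), array([27.7, 27. ]), np.float64(35.3)]
[297, 182, 47, 52, 1750] z 37.4 circle [array([ 435.5, -227. ]), np.float64(23.9)] rect [array([ 435.6, -227.4]), array([11.7, 39.7]), np.float64(75.9)]
[205, 217, 40, 38, 1049] z 13.9 circle [array([ 423.2, -122.1]), np.float64(20.6)] rect [array([ 423.2, -122.5]), array([39.4, 39.2]), np.float64(78.3)]
[91, 308, 34, 68, 1018] z 9.0 circle [array([320.5,  63.7]), np.float64(53.9)] rect [array([318.5,  60.9]), array([ 31.4, 107.7]), np.float64(55.6)]
```

```bash
python3 -m handwheel '[[[5,-1.8,0.2,-3,1,1.2,-0.5],[5,0,0,-3,0,0,0],[5,0,0,-2,0,0,0],[5,0,0,-0.5,0,0,0],[5,0,0,0,0,0,0],[5,0,0,0,0,0,0]]]'; python3 to.py 435.5 -227.2 -8 76.5
```

```text
time: 32.0
ee_pos: [444.4, -227.4, 47.9]
orientation: [0.002, 0.994, -0.105, 0.005]
wrist_force: [-0.3, -0.8, -0.0]
width: 50.0
t 32.0 pos [ 444.4 -227.4   47.9] w 50.0 F [-0.3 -0.8 -0. ] go cm [-0.89  0.02 -5.59] turn [ 0.2  0.5 -1.5] j6 1.13
```

```bash
python3 -m handwheel '[[[5,-0.8,0,0,0.2,0.5,-1.5],[5,-0.1,0,-1,0,0,0],[5,-0.1,0,-1.5,0,0,0],[5,-0.1,0,-1.5,0,0,0],[5,0,0,-0.7,0,0,0],[5,0,0,-0.2,0,0,0],[5,0,0,0,0,0,0]]]'; python3 to.py 435.5 -227.2 -8 76.5
```

```text
time: 32.7
ee_pos: [436.7, -230.5, 1.4]
orientation: [0.003, 0.993, -0.119, 0.005]
wrist_force: [-0.0, 0.4, -1.2]
width: 49.5
t 32.7 pos [ 436.7 -230.5    1.4] w 49.5 F [-0.   0.4 -1.2] go cm [-0.12  0.33 -0.94] turn [0.4 0.5 0.2] j6 1.15
```

```bash
python3 -m handwheel '[[[5,-0.1,0.3,-0.6,0.3,0.4,0],[5,0,0,-0.3,0,0,0],[5,0,0,0,0,0,0]]]'; python3 to.py 435.5 -227.2 -8 76.5
```

```text
time: 33.0
ee_pos: [436.8, -228.1, -6.9]
orientation: [0.002, 0.993, -0.119, 0.002]
wrist_force: [-0.4, 0.9, -0.5]
width: 50.1
t 33.0 pos [ 436.8 -228.1   -6.9] w 50.1 F [-0.4  0.9 -0.5] go cm [-0.13  0.09 -0.11] turn [0.2 0.2 0.2] j6 1.15
```

```bash
python3 -m handwheel '[[[3,-0.1,0.1,0,0.1,0.2,0],[1.6,0,0,0,0,0,0],[0.5,0,0,0,0,0,0],[0.5,0,0,0,0,0,0],[0.5,0,0,0,0,0,0],[0.5,0,0,0,0,0,0],[0.5,0,0,0,0,0,0]]]' 30; python3 to.py 435.5 -227.2 -8 76.5
```

```text
time: 33.7
ee_pos: [436.4, -227.4, -6.2]
orientation: [0.001, 0.993, -0.119, 0.001]
wrist_force: [0.4, -0.2, -1.0]
width: 11.2
t 33.7 pos [ 436.4 -227.4   -6.2] w 11.2 F [ 0.4 -0.2 -1. ] go cm [-0.09  0.02 -0.18] turn [0.2 0.1 0.2] j6 1.16
```

```bash
python3 -m handwheel '[[[0.5,0,0,2,0,0,0],[0.5,0,0,3,0,0,0],[0.5,0,0,1.5,0,0,0],[0.5,2,0,0,0,0,0],[0.5,4,0,0,0,0,0],[0.5,4,0,0,0,0,0],[0.5,4,0,0,0,0,0],[0.5,3.5,0,0,0,0,0],[0.5,2,0,0,0,0,0],[0.5,0.5,0,0,0,0,0],[0.5,0,0,0,0,0,0],[0.5,0,0,0,0,0,0]]]'; python3 to.py 646.5 -226.5 20 76.5;python3 look.py w12 | grep "z [1-9]"
```

```text
time: 34.9
ee_pos: [639.0, -224.6, 58.3]
orientation: [-0.0, 0.993, -0.12, -0.003]
wrist_force: [-0.0, 0.1, -0.7]
width: 10.9
t 34.9 pos [ 639.  -224.6   58.3] w 10.9 F [-0.   0.1 -0.7] go cm [ 0.75 -0.19 -3.83] turn [-0.1 -0.3  0.3] j6 1.35
[0, 0, 154, 48, 3809] z 56.7 circle [array([ 799.5, -101.9]), np.float64(54.5)] rect [array([ 799.4, -105.4]), array([8.3, 1.3]), np.float64(87.5)]
[133, 98, 331, 292, 32088] z 150.0 circle [array([ 645.9, -186.7]), np.float64(85.6)] rect [array([ 640.3, -224.1]), array([94. , 28.5]), np.float64(76.4)]
[531, 155, 109, 132, 10283] z 76.9 circle [array([ 599.1, -417.5]), np.float64(36.1)] rect [array([ 595.8, -394.6]), array([48.1, 12.6]), np.float64(4.0)]
[0, 193, 104, 130, 4657] z 27.0 circle [array([653.7,  -8. ]), np.float64(57.7)] rect [array([638. ,  -6.4]), array([83.9, 17.7]), np.float64(8.5)]
[79, 343, 54, 49, 1385] z 36.4 circle [array([543.6,  -4.3]), np.float64(14.7)] rect [array([547.3,  -2.5]), array([17.5, 28.5]), np.float64(23.2)]
```

View pics/w12.png

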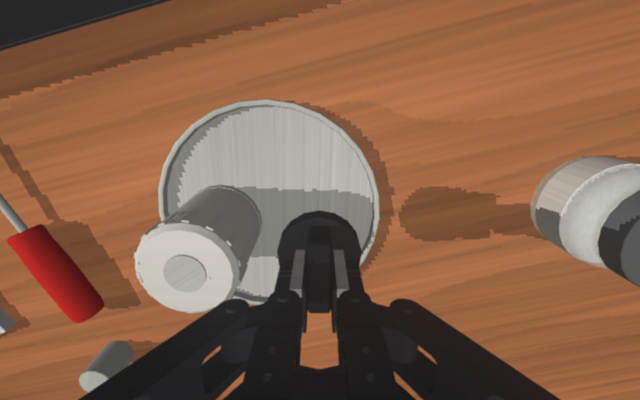

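The filter stands upright in the dish (187,270) and the cap is held level at (320,240). I lower it slightly farther from the filter, to y = -229.

```bash
python3 -m handwheel '[[[0.5,0.7,-0.4,-1.5,0,-0.3,0.3],[0.5,0,0,-1.5,0,0,0],[0.5,0,0,-0.7,0,0,0],[0.5,0,0,0,0,0,0],[0.5,0,0,0,0,0,0]]]'; python3 to.py 646.5 -229 -3 76.5
```

```text
time: 35.45
ee_pos: [641.6, -229.0, 16.3]
orientation: [-0.001, 0.993, -0.119, -0.003]
wrist_force: [0.4, 0.0, 0.6]
width: 10.9
t 35.45 pos [ 641.6 -229.    16.3] w 10.9 F [0.4 0.  0.6] go cm [ 0.49 -0.   -1.93] turn [-0.2 -0.3  0.1] j6 1.34
```

```bash
python3 -m handwheel '[[[0.5,0.5,0,-0.7,-0.2,-0.3,0],[0.5,0,0,-0.7,0,0,0],[0.5,0,0,-0.4,0,0,0],[0.5,0,0,0,0,0,0],[0.5,0,0,0,0,0,0]]]'; python3 to.py 646.5 -229 -3 76.5
```

```text
time: 35.95
ee_pos: [647.6, -228.9, -2.7]
orientation: [0.0, 0.993, -0.118, 0.001]
wrist_force: [0.7, 0.0, 0.1]
width: 10.7
t 35.95 pos [ 647.6 -228.9   -2.7] w 10.7 F [0.7 0.  0.1] go cm [-0.11 -0.01 -0.03] turn [0.1 0.1 0.1] j6 1.34
```

```bash
python3 -m handwheel '[[[0.5,0,0,-0.1,0,0,0],[0.5,0,0,0,0,0,0],[3,0,0,0,0,0,0],[3,0,0,0,0,0,0],[3,0,0,0,0,0,0],[3,0,0,2,0,0,0],[3,0,0,4,0,0,0],[3,0,0,4,0,0,0],[3,-3,0,3,0,0,0],[3,-4,0,2,0,0,0],[3,-4,0,0,0,0,0],[3,-4,0,0,0,0,0],[3,-2,0,0,0,0,0],[3,0,0,0,0,0,0],[3,0,0,0,0,0,0]]]'; python3 look.py w13 | grep "z [1-9]"; python3 - <<'E'
from h import *
p,d=snapshot("scene");W=cloud("scene",d)
cv2.imwrite("pics/s13.png",p[:,:,::-1])
for k,(u,v) in dict(sb=(262,237),nut=(400,152)).items():
    b=blob(W,u,v);print(k,None if b is None else (b.min(0).round(),b.max(0).round()))
E
```

```text
time: 37.45
ee_pos: [473.0, -229.3, 154.4]
orientation: [0.003, 0.993, -0.118, 0.004]
wrist_force: [0.3, 0.3, -0.1]
width: 30.0
[0, 0, 86, 118, 3537] z 27.8 circle [array([646.4,  -5.8]), np.float64(52.1)] rect [array([637.3,  -6.3]), array([83.3, 16.5]), np.float64(10.9)]
[106, 0, 216, 110, 6345] z 80.6 circle [array([ 634.4, -185.5]), np.float64(83.6)] rect [array([ 631.8, -144.5]), array([56.7, 26.5]), np.float64(76.4)]
[245, 0, 54, 27, 1106] z 40.5 circle [array([ 643. , -227.1]), np.float64(23.3)] rect [array([ 632.1, -224.5]), array([11.9,  9.2]), np.float64(77.2)]
[452, 0, 124, 46, 3909] z 77.4 circle [array([ 586.3, -411.6]), np.float64(32.8)] rect [array([ 573.8, -414.5]), array([50.9, 14.7]), np.float64(76.3)]
[615, 0, 25, 176, 3683] z 27.1 circle [array([ 487.6, -541.3]), np.float64(84.2)] rect [array([ 486.5, -539. ]), array([161.3,   3.4]), np.float64(5.6)]
[62, 154, 50, 33, 1187] z 36.8 circle [array([542.2,  -4.3]), np.float64(14.5)] rect [array([542. ,  -4.3]), array([26.8, 26.9]), np.float64(45.0)]
[220, 225, 37, 35, 881] z 13.8 circle [array([ 423.2, -122.5]), np.float64(20.4)] rect [array([ 423.4, -122.3]), array([39.7, 39.4]), np.float64(74.7)]
[121, 310, 28, 52, 724] z 9.6 circle [array([328.4,  57.2]), np.float64(44.1)] rect [array([325.7,  51.6]), array([31.2, 86.3]), np.float64(63.8)]
[0, 343, 24, 47, 700] z 34.6 circle [array([331.1, 228.9]), np.float64(26.6)] rect [array([320.5, 217.4]), array([ 3.7, 27.4]), np.float64(60.6)]
sb (array([ 404., -144.,    4.]), array([ 444., -105.,   14.]))
nut (array([435., 327.,   4.]), array([472., 369.,  24.]))
```

View pics/s13.png

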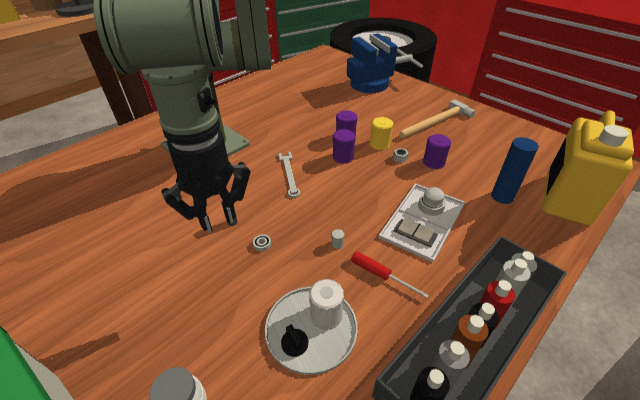

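The final picture shows the filter (326,302) and filler cap (294,340) upright in the dish, and the stack (433,199) and pad (415,232) in the tray. The small bearing and hub nut are unmoved.

```bash
python3 -c "
from rig import robot
print(robot.hand_in(), robot.observe()['time'])"
```

```text
the job is handed in; nothing more can be done
the job is handed in; nothing more can be done
```

Both kits are made up and handed in at about 37.5 s on the robot's clock, well under the 128 s limit.

**Order placed:** large bearing flat in the tray's far bay, dust cap on top of it, brake pad in the near bay, oil filter in the dish, then the filler cap beside it.

**Last checks:**
- **Stack:** the bearing is at (625,241) and the cap at (625,242), dome up. The cap's top read 55 mm against 53 expected.
- **Brake pad:** flat in its bay in the last picture; I did not measure it again after letting go.
- **Dish:** the filter's top read 80.6 mm against 78 expected, and the filler cap's 40.5 mm against 39. These heights read 1 to 3 mm high in most measurements. Both stand upright, about 25 mm apart by the placing positions.
- **Left alone:** the small bearing and hub nut measured within 2 mm of where they started, and I did not touch the purple and yellow look-alikes.
- **Forces:** at the end of each move the wrist force was only a few newtons.

**What disagreed:** the fingertips really end about 25–30 mm short of the reported TCP height. Because of that, the first grasp at the bearing closed in the air just above it without moving it. I measured the offset with the cameras and allowed for it in every later grasp. The reported finger opening also read about 1–2.5 mm narrower than the parts held.

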